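# Fold the retaining flap down and shut the sensor case

### The job

Close up the sensor case: with your fingertips push the upright yellow flap down flat over the sensors first, then push the red cover over until it is fully shut. Push gently with the fingers, never grip the flap or the cover and do not slam the cover; leave every other thing where it stands, and finish clear of the case.

Things in the scene. Friction and masses are not known exactly. Their poses are not given: they have to be found in the camera images.
- sensor_case: Grey open sensor case, 240 x 180 x 90 mm (x, y, z), walls 6 mm, fixed on an aluminium plate (260 x 330 mm) whose top is 3 to 43 mm above the table. Origin: centre of its underside, on the plate's top (other heights are from there). z up, x along both hinges, y from the flap's side to the cover's hinge side. The sensors inside end 63 mm up, below the folded flap.
- flap (a joint): Angle of the yellow retaining flap, rad: 0 = folded down flat inside the case over the sensors (soft seat, gives a little further, to a hard stop at -0.05), about 1.57 = upright, as it starts (1.4 to 1.6; stop at 1.66). It folds towards the case's +y. Its hinge has friction only (about 0.15 N m): it stays where it is left.
- flap_hinge (a point): Middle of the flap's hinge line, at case x 0, y -79 mm, z 77 mm. Axes turn with the flap: x along the hinge, y along the panel towards its free edge, z out of the face that is outside (case -y) when upright and on top when folded. The panel is 216 mm wide (x), 150 mm from hinge to free edge, 6 mm thick, centred on the hinge line; folded, its top is 80 mm above the plate, 10 mm below the rim.
- flap_edge (a point): Middle of the flap's free edge, 150 mm from its hinge; axes as flap_hinge.
- cover (a joint): Angle of the red cover, rad: 0 = shut flush on the rim (soft seal, gives a little further, to a hard stop at -0.03), 1.57 = standing upright; starts open at 1.65 to 1.9 (stop at 2.0). It swings towards the case's -y to shut. Its hinge has friction only (about 0.5 N m, more than its weight): it stays where it is left and must be pushed all the way. It runs into the flap if the flap still stands.
- cover_hinge (a point): Middle of the cover's hinge line, at case x 0, y +90 mm, z 90 mm (far upper edge of the case). Axes turn with the cover: when shut they are the case's axes; the panel runs 180 mm from here along -y, 240 mm wide (x), its outer face at z +22 mm (on top when shut, 112 mm above the plate; facing away from the case, +y, when open), hollow below with a 16 mm skirt.
- cover_edge (a point): Middle of the cover's free edge on its outer face, 180 mm from the hinge; axes as cover_hinge.
- sensor_a: Vibration sensor standing in a foam pocket of the case (at case x -70 mm, bare aluminium), loose, 30 x 30 x 28 mm with an 8 mm brass connector on top. Origin: centre of its underside. Leave it alone.
- sensor_b: Vibration sensor standing in a foam pocket of the case (at case x 0, blue), loose, 30 x 30 x 28 mm with an 8 mm brass connector on top. Origin: centre of its underside. Leave it alone.
- sensor_c: Vibration sensor standing in a foam pocket of the case (at case x +70 mm, bare aluminium), loose, 30 x 30 x 28 mm with an 8 mm brass connector on top. Origin: centre of its underside. Leave it alone.
- calibrator: Loose blue hand calibrator, upright cylinder, diameter 48 mm, 62 mm tall, standing on the plate on the flap's side of the case. Origin: centre of its underside. Leave it alone.
- adapter_block: Loose aluminium mounting block with screw holes, 50 x 50 x 46 mm, standing on the plate on the flap's side of the case. Origin: centre of its underside. Leave it alone.
- mouse: Loose black computer mouse, 100 x 58 x 29 mm, on the table to the right. Origin: centre of its underside. Leave it alone.
- screwdriver: Loose screwdriver with a red handle lying on the table to the left. Leave it alone.
- carton: Loose small cardboard box, 120 x 90 x 60 mm, on the table to the left. Origin: centre of its underside. Leave it alone.

How it is judged:
By the outcome, as a careful person would: the job done as asked, in the order asked, and still so for the second after the job is handed in, with the robot touching nothing.
It also fails if it takes over 54 s, if anything falls off the work surface, if the arm or the gripper's body presses on something with over 40 N, if the wrist force passes 120 N, or if a joint passes its speed limit or range.

### The arm

A 6-joint arm with a two-finger parallel gripper is mounted at the origin on the work surface. World frame = base frame: x ahead of the robot, y to its left, z up, the work surface at z = 0. Lengths are in m, angles in rad, forces in N, time in s.
With the tool pointing down it reaches from about 0.325 to 0.75 m from the base axis. Payload 7.6 kg.
Tool frame: the origin (TCP) lies midway between the tips of the shut fingers; the grasp point (between the pads) lies robot.grip_point_offset behind it (robot.grip_point_offset is the distance from the TCP to the grasp point, in m); x points along the fingers, y is the direction in which the jaws open and shut, and the axes are right-handed (so a half turn about x gives the same grasp; the last joint's range is limited). The gripper opens to 85 mm and grips with 20 to 120 N. Pads are 22 mm wide; open, the fingers measure 114 mm over their backs; the gripper's body (76 mm by 85 mm) begins 54 mm behind the grasp point. The pads swing forward as they close: fully open they stand 13 mm farther back than shut.
Start: joints at [-1.185, 0.052, 1.401, -0, 1.689, -0.07], TCP at [0.231, -0.471, 0.231] pointing down, gripper open.
Joint ranges: [-2.9, 2.9], [-0.91, 2.17], [0.12, 2.37], [-1.06, 4.2], [0.26, 2.73], [-2.93, 2.93]. Speed limits (rad/s): [2.57, 2.57, 3.01, 3.14, 3.14, 3.14].

### API

Orientations are given as a unit quaternion [w, x, y, z].
In Python, from bench import robot gives the robot as it stands. The module is installed in compiled form; this text tells all that it offers.
- The arm moves only by the tool send_rows, never from a script. Its argument "targets" is a list of rows, each a list of 7 numbers: the turn, a rotation vector about the tool's x, y, z in rad, then the shift along the tool's x, y, z in mm, then the finger opening in mm, from 0 to 85.4. In form: [[ax, ay, az, dx, dy, dz, hand], ...]. A call has exactly 8 rows; each row is the pose to reach, as a shift and turn from the pose measured when the call began, along the tool's axes at that moment; what a row does not reach only later rows make up. A row lasts 1/12 s, in which the tool goes at most 41.7 mm and 7.16 degrees, less where a joint would pass 70% of its speed; a pose out of reach is approached as far as the arm can. A call with a gripper value outside its range is refused whole. The fingers move at their own pace and stop on an object; "grip_force" is the grip in N (left out, the last holds). Time passes only in rows, so rows that repeat a pose let the fingers close, or fill a call up. It gives the time, the measured TCP pose, the force and the opening at its end, in the units of the state.
- robot.state(): the state, without advancing time (a new reading comes with each control period).
- robot.grab_frame(name): name is "scene" or "side" or "wrist"; returns a dict with "frame" (400x640x3 uint8, red, green, blue), "z_map" (400x640 float32, m along the optical axis (not along the pixel's ray), 0 where there is no reading), "camera_matrix" (3x3 intrinsics, pixels), "rvec" (rotation vector, rad) and "tvec" (3), from world to camera coordinates, as OpenCV has them. Camera axes: x right, y down, z forward; pixel columns grow to the right and rows downward; lengths in m; the calibration is good to about 2 mm. The wrist camera is an equidistant fisheye: a pixel r from the principal point sees the ray r / f radians off the axis. A picture is of the moment at which its call begins.
- robot.job_done(): hands the job in, once; it reports no verdict.
The state is a dict: "clock": time; "joints": joint angles; "qvel": joint speeds; "effort": joint torques, N m; "position": TCP position; "tool_rot": TCP orientation; "force": force on the tool from outside, world axes, zero at the start; "wrist_torque": the same for the moment, N m; "finger_gap": finger opening in m.
Only numpy, scipy, OpenCV 4.12 (cv2) and the standard library are available. Lean on these libraries where they do the work, as an engineer would, in place of code of your own. Each camera call takes 0.05 s, during which the arm holds its last target. There are 200 camera calls.

## Working session

There is one attempt and no reset: what is moved stays moved. The work goes in short steps, Python scripts to look and compute and a tool call to move; the robot and the scene stay as the last step left them, time stands still between calls to the robot, and variables do not carry over. Pictures are saved under pics/ and viewed, about 8 in all and at most 12, crops included, and the job is handed in when it is done.

Besides the shell and the picture viewer there is one more tool, called after "Request:" by a JSON object that holds its "fn" and its "kwargs". send_rows: Moves the arm, as the interface text tells. Its arguments: {"type":"object","properties":{"targets":{"type":"array","items":{"type":"array","items":{"type":"number"}}},"grip_force":{"type":"number"}},"required":["targets"]}

```bash
mkdir -p pics; cat > h.py <<'E'
import numpy as np, cv2
from bench import robot
from scipy.spatial.transform import Rotation as R
def cloud(f):
    K=f["camera_matrix"];z=f["z_map"];v,u=np.indices(z.shape)
    p=np.stack([(u-K[0,2])/K[0,0]*z,(v-K[1,2])/K[1,1]*z,z],-1)
    Rm=cv2.Rodrigues(np.array(f["rvec"],float))[0]
    return (p-np.array(f["tvec"]).reshape(3))@Rm
def save(f,n): cv2.imwrite(f"pics/{n}.png",f["frame"][:,:,::-1])
E
python3 - <<'E'
from h import *
print(robot.state())
for n in("scene","side"):
    f=robot.grab_frame(n);save(f,n+"0");np.savez(n+"0.npz",**f)
    print(n,f["camera_matrix"].tolist(),f["rvec"],f["tvec"], -cv2.Rodrigues(np.array(f["rvec"],float))[0].T@np.array(f["tvec"]).reshape(3))
E
```

```text
{'clock': 0.0, 'joints': array([-1.18526640e+00,  5.28326240e-02,  1.40178003e+00, -1.63408131e-06,
        1.68856693e+00, -7.03039526e-02]), 'qvel': array([ 0.0003351 , -0.00064153,  0.00195605,  0.00051726, -0.00093278,
       -0.00117529]), 'effort': array([-1.69193845e-03, -3.81677127e+01, -3.60190272e+01, -2.18323053e-04,
        6.20030638e-03,  3.87951991e-07]), 'position': array([ 0.23101263, -0.47109824,  0.23044666]), 'tool_rot': array([-0.15921581, -0.68873158, -0.16032385,  0.68890885]), 'force': array([-0.59508858, -0.1964715 , -0.49598242]), 'wrist_torque': array([ 0.01661241, -0.03701964, -0.00766064]), 'finger_gap': 0.08539781887210549}
scene [[465.3331002322563, 0.0, 325.4675251193939], [0.0, 465.3331002322563, 196.4474238354987], [0.0, 0.0, 1.0]] [ 2.30166506  1.23936001 -0.38014106] [-0.26936654 -0.33131973  1.68889394] [ 1.15647352 -0.41986233  1.23327956]
side [[413.1525837147188, 0.0, 313.7311585953285], [0.0, 413.1525837147188, 204.9776502436183], [0.0, 0.0, 1.0]] [ 0.96415849 -2.46244997  1.04399125] [0.38790948 0.34829362 1.10047646] [-0.10235179  0.66138273  1.01731394]
```

View pics/scene0.png

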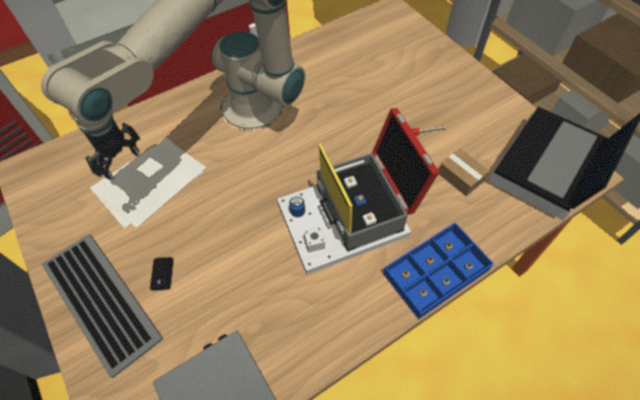

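View pics/side0.png

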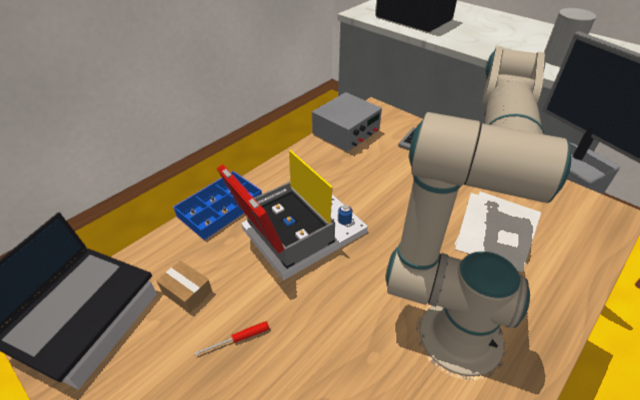

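The scene view shows the case around (365,200), with the yellow flap at (337,188) and the red cover open at (405,160). The calibrator is at (297,205) and the block at (315,238), both on the flap's side. Next I'll fit the geometry from the depth data.

```bash
python3 - <<'E'
from h import *
for n in("scene","side"):
    f=dict(np.load(n+"0.npz"));P=cloud(f);hsv=cv2.cvtColor(f["frame"],cv2.COLOR_RGB2HSV).astype(int)
    H,S,V=hsv[...,0],hsv[...,1],hsv[...,2]
    ok=(f["z_map"]>0)&(P[...,0]>.25)&(P[...,0]<.8)&(abs(P[...,1])<.4)
    def rep(nm,m):
        q=P[m&ok]; 
        if len(q)<15: print(n,nm,len(q));return
        c=np.median(q,0);q=q[np.linalg.norm(q-c,axis=1)<.2];c=q.mean(0)
        w=np.linalg.svd(q-c,full_matrices=False)[2]
        print(n,nm,len(q),'c',c.round(3),'min',np.percentile(q,1,0).round(3),'max',np.percentile(q,99,0).round(3),'n',w[2].round(3),'a',w[0].round(3), 'rms',((q-c)@w[2]).std().round(4))
    rep('yellow',(abs(H-28)<5)&(S>170)&(P[...,2]>.08))
    rep('red',((H<6)|(H>174))&(S>170)&(P[...,2]>.08))
    # depth plate
    near=(P[...,0]>.3)&(P[...,0]<.75)&(P[...,1]>-.2)&(P[...,1]<.25)
    z=P[near&ok][:,2];h,e=np.histogram(z,bins=np.arange(-.01,.35,.004));print([(round(a,3),int(b)) for a,b in zip(e,h) if b>40])
    rep('lowsat light',(S<40)&(V>150)&(P[...,2]>.01)&(P[...,2]<.06)&near)
    rep('blue',(abs(H-108)<12)&(S>120)&(P[...,2]>.04)&near)
E
```

```text
scene yellow 5
scene red 707 c [0.634 0.179 0.238] min [0.495 0.13  0.119] max [0.731 0.222 0.294] n [-0.193 -0.949  0.25 ] a [ 0.966 -0.228 -0.12 ] rms 0.0053
[(np.float64(-0.01), 540), (np.float64(-0.006), 3128), (np.float64(-0.002), 2957), (np.float64(0.002), 442), (np.float64(0.006), 95), (np.float64(0.01), 60), (np.float64(0.014), 72), (np.float64(0.018), 132), (np.float64(0.022), 973), (np.float64(0.026), 1524), (np.float64(0.03), 410), (np.float64(0.034), 108), (np.float64(0.038), 78), (np.float64(0.042), 80), (np.float64(0.046), 78), (np.float64(0.05), 69), (np.float64(0.054), 57), (np.float64(0.058), 76), (np.float64(0.062), 95), (np.float64(0.066), 153), (np.float64(0.07), 438), (np.float64(0.074), 1255), (np.float64(0.078), 1141), (np.float64(0.082), 284), (np.float64(0.086), 141), (np.float64(0.09), 135), (np.float64(0.094), 129), (np.float64(0.098), 156), (np.float64(0.102), 152), (np.float64(0.106), 167), (np.float64(0.11), 215), (np.float64(0.114), 389), (np.float64(0.118), 338), (np.float64(0.122), 210), (np.float64(0.126), 83), (np.float64(0.13), 97), (np.float64(0.1
[... 2950 characters left out ...]
t64(0.21), 66), (np.float64(0.214), 80), (np.float64(0.218), 53), (np.float64(0.222), 65), (np.float64(0.226), 70), (np.float64(0.23), 63), (np.float64(0.234), 67), (np.float64(0.238), 62), (np.float64(0.242), 66), (np.float64(0.246), 68), (np.float64(0.25), 79), (np.float64(0.254), 100), (np.float64(0.258), 69), (np.float64(0.286), 93), (np.float64(0.29), 280), (np.float64(0.294), 160)]
side lowsat light 620 c [ 0.476 -0.091  0.031] min [ 0.416 -0.159  0.025] max [ 0.58  -0.019  0.036] n [-0.006 -0.001  1.   ] a [-0.839  0.544 -0.004] rms 0.0022
side blue 203 c [ 0.508 -0.038  0.07 ] min [ 0.461 -0.107  0.04 ] max [0.597 0.077 0.089] n [ 0.819 -0.559 -0.126] a [0.571 0.816 0.092] rms 0.0069
```

```bash
python3 - <<'E'
from h import *
a=-.199;u=np.array([np.cos(a),np.sin(a),0]);v=np.array([-np.sin(a),np.cos(a),0])
for n in("scene","side"):
    f=dict(np.load(n+"0.npz"));P=cloud(f);hsv=cv2.cvtColor(f["frame"],cv2.COLOR_RGB2HSV).astype(int)
    H,S,V=hsv[...,0],hsv[...,1],hsv[...,2];Q=np.stack([P@u,P@v,P[...,2]],-1)
    ok=(f["z_map"]>0)&(Q[...,0]>.35)&(Q[...,0]<.75)&(Q[...,1]>-.1)&(Q[...,1]<.4)
    def ext(nm,m):
        q=Q[m&ok];print(n,nm,len(q),*[np.percentile(q[:,i],[0.5,3,50,97,99.5]).round(3).tolist() if len(q) else 0 for i in range(3)])
    red=((H<6)|(H>174))&(S>170)&(Q[...,2]>.11)
    ext('yel',(abs(H-28)<7)&(S>120)&(Q[...,2]>.13)&(Q[...,1]<.14))
    ext('red',red)
    for z in(.15,.2,.25,.285): ext('redz%.2f'%z,red&(abs(Q[...,2]-z)<.006))
    ext('rim',(Q[...,2]>.113)&(Q[...,2]<.123)&(S<60))
    ext('plate',(abs(Q[...,2]-.028)<.006)&(S<50)&(V>140))
    ext('blk',(abs(Q[...,2]-.075)<.007)&(S<50)&(Q[...,1]<.07))
    ext('cal',(Q[...,2]>.05)&(Q[...,2]<.1)&(S>90)&(abs(H-108)<15)&(Q[...,1]<.07))
E
```

```text
scene yel 902 [0.461, 0.47, 0.58, 0.67, 0.672] [0.087, 0.088, 0.09, 0.094, 0.096] [0.131, 0.135, 0.208, 0.255, 0.257]
scene red 716 [0.447, 0.448, 0.584, 0.683, 0.684] [0.266, 0.268, 0.306, 0.323, 0.327] [0.118, 0.12, 0.28, 0.293, 0.294]
scene redz0.15 22 [0.448, 0.448, 0.682, 0.683, 0.683] [0.27, 0.271, 0.278, 0.286, 0.286] [0.144, 0.144, 0.15, 0.156, 0.156]
scene redz0.20 14 [0.447, 0.447, 0.682, 0.684, 0.684] [0.283, 0.283, 0.289, 0.296, 0.297] [0.194, 0.194, 0.199, 0.203, 0.203]
scene redz0.25 22 [0.448, 0.449, 0.682, 0.684, 0.684] [0.295, 0.295, 0.302, 0.31, 0.311] [0.244, 0.244, 0.25, 0.255, 0.256]
scene redz0.28 288 [0.449, 0.453, 0.574, 0.682, 0.683] [0.304, 0.306, 0.315, 0.325, 0.328] [0.281, 0.284, 0.288, 0.291, 0.291]
scene rim 575 [0.444, 0.446, 0.612, 0.683, 0.685] [0.083, 0.084, 0.213, 0.267, 0.271] [0.113, 0.113, 0.117, 0.122, 0.123]
scene plate 2618 [0.435, 0.442, 0.595, 0.693, 0.694] [-0.046, -0.043, 0.028, 0.233, 0.279] [0.022, 0.023, 0.027, 0.032, 0.033]
scene blk 397 [0.481, 0.488, 0.614, 0.647, 0.65] [-0.023, -0.018, 0.013, 0.068, 0.069] [0.068, 0.069, 0.073, 0.0
[... 654 characters left out ...]
0.441, 0.604, 0.611] [0.297, 0.298, 0.316, 0.319, 0.319] [0.244, 0.245, 0.251, 0.256, 0.256]
side redz0.28 179 [0.438, 0.439, 0.524, 0.661, 0.671] [0.306, 0.311, 0.325, 0.328, 0.328] [0.279, 0.28, 0.289, 0.291, 0.291]
side rim 264 [0.437, 0.438, 0.443, 0.676, 0.679] [0.083, 0.086, 0.176, 0.258, 0.277] [0.113, 0.113, 0.119, 0.122, 0.123]
side plate 636 [0.428, 0.43, 0.469, 0.669, 0.683] [-0.046, -0.044, 0.01, 0.275, 0.282] [0.024, 0.026, 0.031, 0.034, 0.034]
side blk 9 [0.484, 0.485, 0.503, 0.517, 0.517] [-0.024, -0.024, 0.007, 0.022, 0.022] [0.069, 0.07, 0.077, 0.08, 0.08]
side cal 113 [0.471, 0.472, 0.48, 0.502, 0.508] [-0.018, -0.013, 0.01, 0.021, 0.022] [0.051, 0.053, 0.073, 0.082, 0.085]
```

```bash
cat >> h.py <<'E'
A=-.199;U=np.array([np.cos(A),np.sin(A),0]);Vv=np.array([-np.sin(A),np.cos(A),0])
def rel(u,v,z,sgn=1):
    "rotvec and shift (mm) in tool axes to reach case-line coords, tool down, tool y=sgn*U"
    s=robot.state();q=s["tool_rot"];C=R.from_quat([q[1],q[2],q[3],q[0]])
    x=np.array([0,0,-1.]);y=sgn*U;D=R.from_matrix(np.stack([x,y,np.cross(x,y)],1))
    return (C.inv()*D).as_rotvec().round(4), (C.inv().apply(u*U+v*Vv+np.array([0,0,z])-s["position"])*1e3).round(1)
def where():
    s=robot.state();p=s["position"];q=s["tool_rot"];C=R.from_quat([q[1],q[2],q[3],q[0]]).as_matrix()
    print('t',round(s["clock"],2),'uvz',(p@U).round(4),(p@Vv).round(4),p[2].round(4),'F uvz',(s["force"]@U).round(1),(s["force"]@Vv).round(1),s["force"][2].round(1),'tool x,y,z',C.T.round(3).tolist(),'gap',round(s["finger_gap"],4),'j',s["joints"].round(2))
E
python3 - <<'E'
from h import *
print(robot.grip_point_offset);where()
for s in(1,-1):print(rel(.562,.04,.4,s))
E
```

```text
0.0187
t 0.1 uvz 0.3196 -0.4162 0.2306 F uvz 0.5 0.1 0.5 tool x,y,z [[-0.001, 0.001, -1.0], [0.44, -0.898, -0.001], [-0.898, -0.44, -0.0]] gap 0.0855 j [-1.19  0.05  1.4   0.    1.69 -0.07]
(array([-9.161e-01, -7.000e-04,  1.200e-03]), array([-169.1, -214.5, -470.1]))
(array([2.2255e+00, 1.5000e-03, 9.0000e-04]), array([-169.1, -214.5, -470.1]))
```

Request:
{"fn": "send_rows", "kwargs": {"targets": [[-0.11,0,0,-40,0,0,0],[-0.22,0,0,-80,0,0,0],[-0.33,0,0,-120,0,0,0],[-0.44,0,0,-150,-10,-20,0],[-0.55,0,0,-169,-24,-52,0],[-0.66,0,0,-169,-39,-86,0],[-0.77,0,0,-169,-54,-119,0],[-0.88,0,0,-169,-69,-152,0]]}}

```text
clock: 0.77
position: [0.3379, -0.3412, 0.3997]
tool_rot: [0.439, 0.554, 0.44, -0.554]
force: [0.7, 0.3, -0.6]
finger_gap: 0.0001
```

```bash
python3 -c "
from h import *
where();print(rel(.562,.04,.4))"
```

```text
t 0.77 uvz 0.3987 -0.2677 0.3997 F uvz 0.7 0.4 -0.6 tool x,y,z [[-0.0, 0.001, -1.0], [0.974, -0.228, -0.001], [-0.228, -0.974, -0.001]] gap 0.0001 j [-0.87 -0.04  1.16  0.    2.02 -0.64]
(array([-0.0312, -0.0012,  0.0007]), array([-1.000e-01,  1.536e+02, -3.126e+02]))
```

Request:
{"fn": "send_rows", "kwargs": {"targets": [[-0.031,-0.001,0.001,0,17,-35,0],[-0.031,-0.001,0.001,0,34,-70,0],[-0.031,-0.001,0.001,0,51,-105,0],[-0.031,-0.001,0.001,0,68,-140,0],[-0.031,-0.001,0.001,0,85,-175,0],[-0.031,-0.001,0.001,0,102,-210,0],[-0.031,-0.001,0.001,0,119,-245,0],[-0.031,-0.001,0.001,0,136,-280,0]]}}

```text
clock: 1.43
position: [0.5351, -0.0978, 0.3995]
tool_rot: [-0.448, -0.547, -0.448, 0.547]
force: [0.3, -0.8, -0.3]
finger_gap: -0.0002
```

Request:
{"fn": "send_rows", "kwargs": {"targets": [[0,0,0,0,9,-16,0],[0,0,0,0,18,-33,0],[0,0,0,30,18,-33,0],[0,0,0,65,18,-33,0],[0,0,0,100,18,-33,0],[0,0,0,135,18,-33,0],[0,0,0,165,18,-33,0],[0,0,0,180,18,-33,0]]}}

```text
clock: 2.1
position: [0.5574, -0.0686, 0.2141]
tool_rot: [-0.446, -0.545, -0.45, 0.549]
force: [-0.2, -0.1, -0.8]
finger_gap: -0.0004
```

```bash
python3 -c "
from h import *
where();f=robot.grab_frame('scene');cv2.imwrite('pics/s1.png',cv2.resize(f['frame'][100:300,220:480,::-1],None,fx=3,fy=3))"
```

```text
t 2.1 uvz 0.56 0.043 0.2141 F uvz -0.2 -0.1 -0.8 tool x,y,z [[-0.008, 0.002, -1.0], [0.98, -0.198, -0.008], [-0.198, -0.98, -0.0]] gap -0.0004 j [-0.19  0.17  1.31  0.    1.67  0.01]
```

View pics/s1.png

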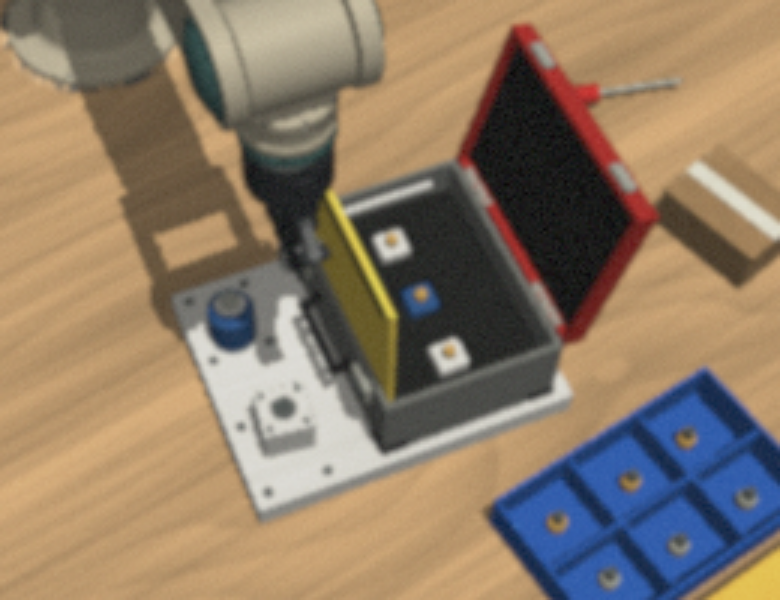

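The picture shows the shut fingers at (305,245), on the outside of the yellow flap and clear of the calibrator (232,318) and block (285,415). I'll start the push now.

Request:
{"fn": "send_rows", "kwargs": {"targets": [[0,0,0,0,0,-15,0],[0,0,0,0,0,-28,0],[0,0,0,0,0,-38,0],[0,0,0,1,0,-48,0],[0,0,0,3,0,-60,0],[0,0,0,6,0,-73,0],[0,0,0,10,0,-83,0],[0,0,0,13,0,-90,0]]}}

```text
clock: 2.82
position: [0.5749, 0.0213, 0.199]
tool_rot: [-0.445, -0.545, -0.451, 0.549]
force: [0.3, -0.2, 0.6]
finger_gap: 0.0004
```

```bash
cat > fl.py <<'E'
from h import *
where();f=robot.grab_frame('scene');g=robot.grab_frame('side')
for f in(f,g):
    P=cloud(f);hsv=cv2.cvtColor(f["frame"],cv2.COLOR_RGB2HSV).astype(int)
    Q=np.stack([P@U,P@Vv,P[...,2]],-1)
    m=(f["z_map"]>0)&(abs(hsv[...,0]-28)<7)&(hsv[...,1]>130)&(abs(Q[...,0]-.56)<.11)&(Q[...,1]>.06)&(Q[...,1]<.28)&(Q[...,2]>.09)
    q=Q[m];
    if len(q)>20:
        k=np.polyfit(*( (q[:,1],q[:,2]) ),1);w=np.linalg.svd(q-q.mean(0),full_matrices=False)[2][2];print(len(q),'v,z max',np.percentile(q[:,1:],98,0).round(3),'zmed',np.median(q[:,2]).round(4),'angle',np.arctan2(abs(w[1]),abs(w[2])).round(3))
E
python3 fl.py
```

```text
t 2.82 uvz 0.5593 0.1345 0.199 F uvz 0.4 -0.2 0.6 tool x,y,z [[-0.01, 0.002, -1.0], [0.98, -0.197, -0.01], [-0.197, -0.98, -0.0]] gap 0.0004 j [-0.03  0.21  1.29  0.    1.65  0.17]
1956 v,z max [0.167 0.236] zmed 0.163 angle 1.093
183 v,z max [0.172 0.242] zmed 0.2358 angle 1.119
```

Request:
{"fn": "send_rows", "kwargs": {"targets": [[0,0,0,8,0,-14,0],[0,0,0,18,0,-26,0],[0,0,0,28,0,-34,0],[0,0,0,39,0,-41,0],[0,0,0,49,0,-46,0],[0,0,0,58,0,-50,0],[0,0,0,66,0,-53,0],[0,0,0,74,0,-54,0]]}}

```text
clock: 3.58
position: [0.5839, 0.0746, 0.1232]
tool_rot: [-0.445, -0.544, -0.452, 0.55]
force: [0.4, 0.6, 1.1]
finger_gap: -0.0002
```

```bash
python3 fl.py
```

```text
t 3.58 uvz 0.5577 0.1886 0.1232 F uvz 0.3 0.6 1.1 tool x,y,z [[-0.013, 0.003, -1.0], [0.981, -0.196, -0.013], [-0.196, -0.981, -0.0]] gap -0.0002 j [0.06 0.3  1.34 0.   1.51 0.26]
2653 v,z max [0.241 0.13 ] zmed 0.1156 angle 0.139
1676 v,z max [0.241 0.167] zmed 0.1211 angle 0.142
```

Request:
{"fn": "send_rows", "kwargs": {"targets": [[0,0,0,3,0,-1,0],[0,0,0,6,0,-1,0],[0,0,0,8,0,-2,0],[0,0,0,10,0,-2,0],[0,0,0,11.5,0,-2,0],[0,0,0,13,0,-2,0],[0,0,0,14,0,-2,0],[0,0,0,14,0,-2,0]]}}

```text
clock: 4.35
position: [0.5834, 0.0763, 0.1081]
tool_rot: [-0.444, -0.543, -0.452, 0.55]
force: [0.5, -1.0, 0.9]
finger_gap: 0.0003
```

```bash
python3 fl.py
```

```text
t 4.35 uvz 0.5568 0.1901 0.1081 F uvz 0.7 -0.9 0.9 tool x,y,z [[-0.015, 0.002, -1.0], [0.98, -0.196, -0.016], [-0.196, -0.981, 0.001]] gap 0.0003 j [0.07 0.31 1.36 0.   1.49 0.26]
2477 v,z max [0.241 0.112] zmed 0.1062 angle 0.006
1669 v,z max [0.24  0.136] zmed 0.1099 angle 0.0
```

Request:
{"fn": "send_rows", "kwargs": {"targets": [[0,0,0,0.5,0,0,0],[0,0,0,1,0,0,0],[0,0,0,1.5,0,0,0],[0,0,0,2,0,0,0],[0,0,0,2.5,0,0,0],[0,0,0,3,0,0,0],[0,0,0,3,0,0,0],[0,0,0,3,0,0,0]]}}

```text
clock: 5.12
position: [0.5832, 0.0763, 0.105]
tool_rot: [-0.444, -0.543, -0.453, 0.551]
force: [0.8, 0.5, 0.1]
finger_gap: 0.0002
```

```bash
python3 fl.py
```

```text
t 5.12 uvz 0.5566 0.1901 0.105 F uvz 0.7 0.6 0.1 tool x,y,z [[-0.016, 0.002, -1.0], [0.98, -0.196, -0.016], [-0.196, -0.981, 0.001]] gap 0.0002 j [0.07 0.31 1.36 0.   1.48 0.26]
2433 v,z max [0.241 0.11 ] zmed 0.104 angle 0.043
1641 v,z max [0.24  0.154] zmed 0.1073 angle 0.033
```

Request:
{"fn": "send_rows", "kwargs": {"targets": [[0,0,0,-8,0,0,0],[0,0,0,-40,0,0,0],[0,0,0,-80,0,0,0],[0,0,0,-120,0,0,0],[0,0,0,-160,0,0,0],[0,0,0,-200,0,0,0],[0,0,0,-240,0,0,0],[0,0,0,-270,0,0,0]]}}

```text
clock: 5.88
position: [0.587, 0.0756, 0.3798]
tool_rot: [-0.445, -0.544, -0.452, 0.549]
force: [-0.1, 0.3, 0.9]
finger_gap: -0.0
```

```bash
python3 fl.py; python3 - <<'E'
from h import *
f=robot.grab_frame('scene');cv2.imwrite('pics/s2.png',cv2.resize(f['frame'][100:300,220:480,::-1],None,fx=3,fy=3))
for n in('scene','side'):
    f=robot.grab_frame(n);P=cloud(f);h=cv2.cvtColor(f["frame"],cv2.COLOR_RGB2HSV).astype(int)
    Q=np.stack([P@U,P@Vv,P[...,2]],-1);m=(f["z_map"]>0)&(abs(h[...,0]-28)<7)&(h[...,1]>130)&(abs(Q[...,0]-.56)<.11)&(Q[...,1]>.1)&(Q[...,1]<.235)&(abs(Q[...,2]-.107)<.015)
    q=Q[m];k=np.polyfit(q[:,1]-.093,q[:,2],1);print(n,'slope',k)
print(rel(.562,.39,.375))
E
```

```text
t 5.88 uvz 0.5604 0.1901 0.3798 F uvz -0.1 0.2 0.9 tool x,y,z [[-0.011, 0.003, -1.0], [0.981, -0.196, -0.012], [-0.196, -0.981, -0.0]] gap -0.0 j [0.06 0.29 0.85 0.   2.02 0.26]
2866 v,z max [0.242 0.109] zmed 0.1034 angle 0.048
2061 v,z max [0.238 0.113] zmed 0.1075 angle 0.051
scene slope [-0.04643477  0.10698335]
side slope [-0.04898504  0.11102201]
(array([0.0018, 0.0011, 0.017 ]), array([  -0.8,    1.5, -199.8]))
```

View pics/s2.png

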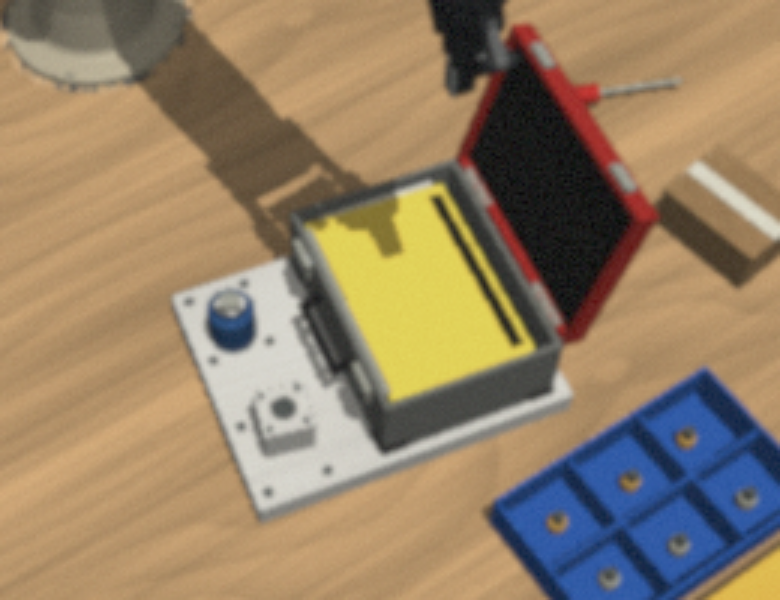

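The flap lies flat: it covers the case at (430,290) with a measured angle of about -0.047, which is inside its soft range. The calibrator and block haven't moved. Now the fingers go over to the back of the cover.

Request:
{"fn": "send_rows", "kwargs": {"targets": [[0,0,0.015,0,0,-35,0],[0,0,0.015,0,0,-70,0],[0,0,0.015,0,1,-105,0],[0,0,0.015,0,1,-140,0],[0,0,0.015,0,1,-172,0],[0,0,0.015,35,1,-172,0],[0,0,0.015,75,1,-172,0],[0,0,0.015,112,1,-172,0]]}}

```text
clock: 6.8
position: [0.6196, 0.2451, 0.2582]
tool_rot: [-0.448, -0.545, -0.449, 0.548]
force: [0.1, -0.2, -0.2]
finger_gap: -0.0
```

```bash
python3 - <<'E'
from h import *
where();f=robot.grab_frame('side');cv2.imwrite('pics/s3.png',cv2.resize(f['frame'][100:300,150:410,::-1],None,fx=3,fy=3))
E
```

```text
t 6.8 uvz 0.5589 0.3627 0.2582 F uvz 0.2 -0.2 -0.2 tool x,y,z [[-0.005, -0.002, -1.0], [0.981, -0.195, -0.005], [-0.195, -0.981, 0.003]] gap -0.0 j [0.32 0.47 0.86 0.   1.82 0.52]
```

View pics/s3.png

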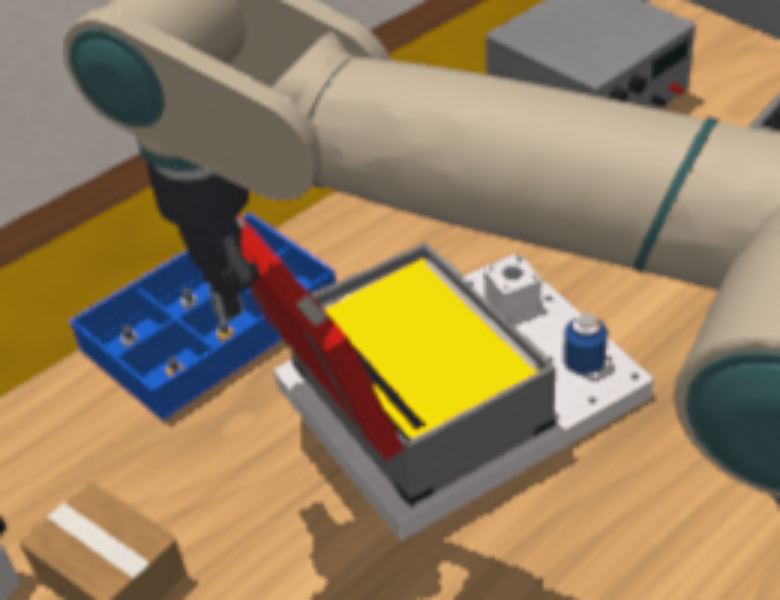

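The fingers at (230,290) are behind the outer face of the red cover and the arm is clear. I'm starting the cover push.

Request:
{"fn": "send_rows", "kwargs": {"targets": [[0,0,0,0,0,13,0],[0,0,0,0,0,24,0],[0,0,0,0,0,34,0],[0,0,0,0,0,46,0],[0,0,0,0,0,58,0],[0,0,0,-1,0,70,0],[0,0,0,-2,0,82,0],[0,0,0,-2,0,93,0]]}}

```text
clock: 7.52
position: [0.5983, 0.1512, 0.2509]
tool_rot: [-0.446, -0.54, -0.451, 0.554]
force: [0.6, 3.6, 2.5]
finger_gap: -0.0
```

```bash
cat > cv.py <<'E'
from h import *
where()
for n in('scene','side'):
    f=robot.grab_frame(n);P=cloud(f);h=cv2.cvtColor(f["frame"],cv2.COLOR_RGB2HSV).astype(int)
    Q=np.stack([P@U,P@Vv,P[...,2]],-1)
    m=(f["z_map"]>0)&((h[...,0]<6)|(h[...,0]>174))&(h[...,1]>150)&(abs(Q[...,0]-.562)<.14)&(Q[...,1]>.05)&(Q[...,1]<.36)&(Q[...,2]>.1)
    q=Q[m];w=np.linalg.svd(q-q.mean(0),full_matrices=False)[2][2];print(n,len(q),'v min',np.percentile(q[:,1],2).round(3),'z max',np.percentile(q[:,2],98).round(3),'zmed',np.median(q[:,2]).round(4),'ang',np.arctan2(w[1],w[2]).round(3))
    t=m&(abs(Q[...,1]-.1)<.01);t2=m&(abs(Q[...,1]-.24)<.01)
    if t.sum()>9: print('  z at v.10',np.median(Q[t][:,2]).round(4),'v.24',np.median(Q[t2][:,2]).round(4))
E
python3 cv.py
```

```text
t 7.52 uvz 0.5566 0.2665 0.2509 F uvz -0.1 3.6 2.5 tool x,y,z [[-0.02, -0.007, -1.0], [0.981, -0.196, -0.018], [-0.195, -0.981, 0.011]] gap -0.0 j [ 0.19  0.33  1.05 -0.    1.79  0.39]
scene 967 v min 0.224 z max 0.298 zmed 0.2649 ang -1.77
side 2138 v min 0.229 z max 0.3 zmed 0.2093 ang 1.336
```

Request:
{"fn": "send_rows", "kwargs": {"targets": [[0,0,0,1,0,18,0],[0,0,0,5,0,35,0],[0,0,0,12,0,51,0],[0,0,0,20,0,65,0],[0,0,0,28,0,76,0],[0,0,0,37,0,87,0],[0,0,0,47,0,97,0],[0,0,0,57,0,105,0]]}}

```text
clock: 8.28
position: [0.5758, 0.0461, 0.1937]
tool_rot: [-0.445, -0.539, -0.45, 0.555]
force: [1.0, 2.2, 1.1]
finger_gap: 0.0003
```

```bash
python3 cv.py
```

```text
t 8.28 uvz 0.5553 0.159 0.1937 F uvz 0.6 2.3 1.1 tool x,y,z [[-0.023, -0.009, -1.0], [0.98, -0.198, -0.021], [-0.198, -0.98, 0.013]] gap 0.0003 j [ 0.02  0.23  1.28 -0.01  1.65  0.22]
scene 2842 v min 0.104 z max 0.211 zmed 0.1832 ang -2.725
  z at v.10 0.2042 v.24 0.1519
side 3162 v min 0.113 z max 0.208 zmed 0.1707 ang 0.411
  z at v.10 0.2081 v.24 0.1539
```

Request:
{"fn": "send_rows", "kwargs": {"targets": [[0,0,0,8,0,5,0],[0,0,0,15,0,9,0],[0,0,0,21,0,12,0],[0,0,0,27,0,14,0],[0,0,0,32,0,16,0],[0,0,0,36,0,17,0],[0,0,0,39,0,18,0],[0,0,0,42,0,19,0]]}}

```text
clock: 9.05
position: [0.57, 0.0264, 0.1502]
tool_rot: [-0.444, -0.538, -0.451, 0.557]
force: [1.3, 1.4, 1.5]
finger_gap: -0.0005
```

```bash
python3 cv.py
```

```text
t 9.05 uvz 0.5536 0.1386 0.1502 F uvz 1.0 1.6 1.5 tool x,y,z [[-0.027, -0.009, -1.0], [0.98, -0.199, -0.024], [-0.199, -0.98, 0.015]] gap -0.0005 j [-0.01  0.24  1.36 -0.01  1.57  0.19]
scene 3326 v min 0.086 z max 0.154 zmed 0.1449 ang 0.071
  z at v.10 0.1501 v.24 0.1404
side 2977 v min 0.094 z max 0.155 zmed 0.1469 ang 0.077
  z at v.10 0.153 v.24 0.1439
```

Request:
{"fn": "send_rows", "kwargs": {"targets": [[0,0,0,2,0,0,0],[0,0,0,4,0,0,0],[0,0,0,6,0,0,0],[0,0,0,7.5,0,0,0],[0,0,0,9,0,0,0],[0,0,0,10,0,0,0],[0,0,0,11,0,0,0],[0,0,0,11,0,0,0]]}}

```text
clock: 9.82
position: [0.5693, 0.0262, 0.1385]
tool_rot: [-0.444, -0.538, -0.451, 0.557]
force: [0.8, -0.8, 0.9]
finger_gap: 0.0002
```

```bash
python3 cv.py
```

```text
t 9.82 uvz 0.5529 0.1382 0.1385 F uvz 0.9 -0.6 0.9 tool x,y,z [[-0.028, -0.01, -1.0], [0.98, -0.199, -0.026], [-0.199, -0.98, 0.015]] gap 0.0002 j [-0.01  0.25  1.37 -0.01  1.55  0.19]
scene 3354 v min 0.085 z max 0.142 zmed 0.1366 ang -0.022
  z at v.10 0.1347 v.24 0.1382
side 2856 v min 0.092 z max 0.145 zmed 0.1405 ang -0.009
  z at v.10 0.1386 v.24 0.1421
```

Request:
{"fn": "send_rows", "kwargs": {"targets": [[0,0,0,-5,0,0,0],[0,0,0,-25,0,0,0],[0,0,0,-60,0,0,0],[0,0,0,-95,0,0,0],[0,0,0,-130,0,10,0],[0,0,0,-160,0,40,0],[0,0,0,-180,0,80,0],[0,0,0,-180,0,120,0]]}}

```text
clock: 10.58
position: [0.5514, -0.088, 0.3258]
tool_rot: [-0.447, -0.539, -0.45, 0.555]
force: [1.0, -0.1, -0.1]
finger_gap: 0.0002
```

Request:
{"fn": "send_rows", "kwargs": {"targets": [[0,0,0,0,0,40,0],[0,0,0,0,0,80,0],[0,0,0,0,0,120,0],[0,0,0,0,0,150,0],[0,0,0,0,0,170,0],[0,0,0,0,0,170,0],[0,0,0,0,0,170,0],[0,0,0,0,0,170,0]]}}

```text
clock: 11.25
position: [0.5183, -0.2538, 0.3283]
tool_rot: [-0.447, -0.539, -0.45, 0.554]
force: [0.6, -0.1, -0.5]
finger_gap: 0.0002
```

```bash
python3 cv.py; python3 - <<'E'
from h import *
f=robot.grab_frame('scene');cv2.imwrite('pics/s4.png',cv2.resize(f['frame'][60:310,120:480,::-1],None,fx=2.2,fy=2.2))
E
```

```text
t 11.25 uvz 0.5582 -0.1464 0.3283 F uvz 0.6 -0.0 -0.5 tool x,y,z [[-0.02, -0.01, -1.0], [0.981, -0.196, -0.018], [-0.195, -0.981, 0.014]] gap 0.0002 j [-0.51  0.22  1.03 -0.02  1.91 -0.32]
scene 4058 v min 0.086 z max 0.142 zmed 0.1366 ang -0.025
  z at v.10 0.1349 v.24 0.1384
side 3148 v min 0.09 z max 0.145 zmed 0.1405 ang -0.013
  z at v.10 0.139 v.24 0.1417
```

View pics/s4.png

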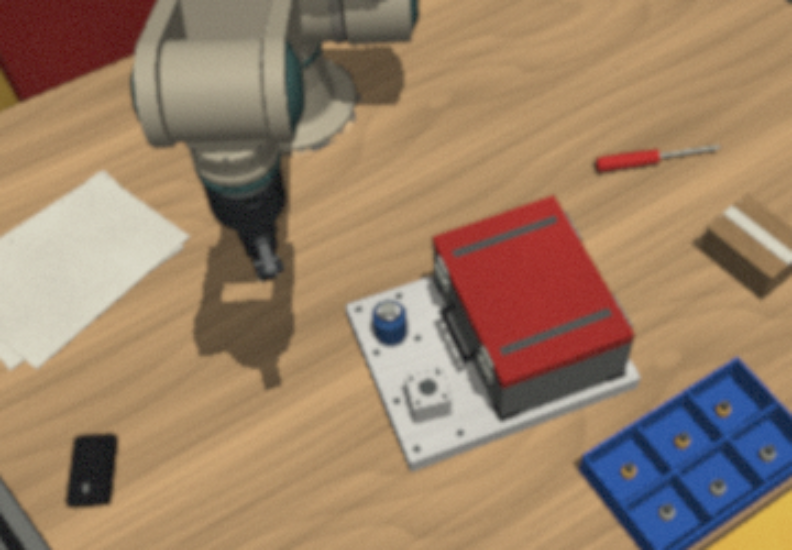

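The cover is shut at (535,290). The gripper is well clear at (265,265), and the calibrator (390,320), block (428,395), mouse (92,470), screwdriver and carton look undisturbed. I'm handing the job in.

```bash
python3 -c "
from h import *
print(robot.job_done(),robot.state()['clock'])"
```

```text
the job is handed in; nothing more can be done
the job is handed in; nothing more can be done
```

The sensor case is closed up: I pushed the yellow flap down flat first, then the red cover fully shut, both with shut fingertips and no gripping. The job was handed in at about 11.4 s on the robot's clock.

- **Flap:** it measured about -0.047 rad in both cameras after the fingers had left it. That is close to its hard stop at -0.05, and by my reckoning its underside is still a few millimetres above the sensors.
- **Cover:** it measured about -0.02 rad after release, so it is fully shut and slightly into its soft seal. The two cameras disagreed a little: plane fits gave -0.025 and -0.013, and their heights differed by about 4 mm throughout.
- **Force:** every wrist reading I took stayed under 5 N. The readings did not rise when the flap and cover seated, so I judged that they were shut from the camera angles rather than from force.
- **Other things:** in the last picture the calibrator, block, mouse, screwdriver and carton look undisturbed. I checked this by eye and did not measure them again. The gripper finished well clear of the case.

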